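# Release the last cam fastener on an amplifier's access panel

## Robot

A 6-joint arm with a two-finger parallel gripper is mounted at the origin on the work surface. World frame = base frame: x ahead of the robot, y to its left, z up, the work surface at z = 0. Lengths are in m, angles in rad, forces in N, time in s.
With the tool pointing down it reaches from about 0.3 to 0.95 m from the base axis. Payload 3.1 kg.
Tool frame: the origin (TCP) lies between the finger pads; the fingertips stand 22 mm ahead of it and the grasp point (between the pads) lies 3 mm ahead of it; z points along the fingers, y is the line along which they close (so a half turn about z gives the same grasp; the last joint's range is limited). The gripper opens to 85 mm and grips with 20 to 120 N. Pads are 22 mm wide; open, the fingers measure 114 mm over their backs; the gripper's body (76 mm by 85 mm) begins 54 mm behind the grasp point. The pads swing forward as they close: fully open they stand 13 mm farther back than shut.
Start: joints at [-0.07, 0.308, 1.634, -0, 1.2, -0.07], TCP at [0.625, -0, 0.253] pointing down, gripper open.
Joint ranges: [-3.06, 3.06], [-0.79, 1.96], [0.05, 2.63], [-1.19, 4.34], [0.05, 2.64], [-2.94, 2.94]. Speed limits (rad/s): [2.79, 2.79, 3.14, 3.14, 3.14, 3.14].

## Interface

Orientations are given as a 3x3 rotation matrix whose columns are the frame's x, y, z axes.
In Python, from cell import ctrl, telemetry, optics gives the robot as it stands. Calls block until the motion is done:
- ctrl.reach(position, orientation): joint-space move of the TCP to a pose.
- ctrl.move_linear(position, frame=None, velocity=0.15): straight line of the TCP; frame=None keeps the orientation; velocity is the mean speed in m/s.
- ctrl.goto_joints(angles): joint-space move.
- ctrl.command_gripper(opening): opening from 0.0 (shut) to 1.0 (fully open); the grip force is fixed at half the most; returns when the fingers have stopped.
- ctrl.dwell(seconds).
- ctrl.inverse_kinematics(position, orientation): joint angles nearest the present ones, or None.
- telemetry.get_state(): the state.
- optics.read_camera(name): name is "scene" or "side" or "wrist"; returns a dict with "image" (384x512x3 uint8, red, green, blue), "depth" (384x512 float32, m along the optical axis (not along the pixel's ray), 0 where there is no reading), "fx", "fy", "cx", "cy" (pixels), "extrinsics" (4x4, takes a point from camera to world coordinates). Camera axes: x right, y down, z forward; pixel columns grow to the right and rows downward; lengths in m; the calibration is good to about 2 mm. A picture is of the moment at which its call begins.
A pose or a line that the arm cannot do raises ctrl.Unreachable and nothing moves.
- ctrl.sign_off(): hands the job in; it is judged then, once.
The state is a dict: "time_s": time; "q": joint angles; "qd": joint speeds; "tau": joint torques, N m; "ee_pos": TCP position; "orientation": TCP orientation; "force": force on the tool from outside, world axes, zero at the start; "torque": the same for the moment, N m; "finger_gap": opening from 0.0 (shut) to 1.0 (fully open); "finger_force": force on a finger pad.
Only numpy, scipy, OpenCV 4.12 (cv2) and the standard library are available. Lean on these libraries where they do the work, as an engineer would, in place of code of your own. Each camera call takes 0.05 s, during which the arm holds its last target. There are 200 camera calls.

## Task

Free the grey access panel on the copper amplifier chassis: with the orange flat-bladed driver from its stand, give the one cam fastener that is still locked (slot across the panel; the other is already released) a full quarter turn anticlockwise, until its slot points at the other fastener. Then stand the driver upright in its own stand again, all the way down, and let go.

Things in the scene. Friction and masses are not known exactly. Their poses are not given: they have to be found in the camera images.
- driver_mid (a point): Orange-handled driver, 130 mm, ~180 g, upright in its stand. Point: centre of its handle, a square bar 26 x 26 x 60 mm with flats facing x and y; z up. Measured down from the point: round flange, 44 mm across, at 30 to 36 mm; 10 mm shank; flat steel blade 20 mm wide along x, 5 mm thick, its tip at 98 mm. The blue socket driver in another stand, 127 mm tall with it, is not needed.
- fastener_slot (a point): The locked cam fastener: steel head, 34 mm across, 11 mm proud of the grey panel. Point: centre of the head's top, 75 mm above the table. A slot crosses the head along x: 10 mm wide (16 at its bevelled mouth), 8 mm deep, open-ended. x, y turn with the head; z up. Its released twin is 140 mm away on the panel. Transformers on the chassis's robot side reach 110 mm above the table.
- fastener (a joint): Angle of that fastener in rad: 0 locked (slot across the panel), growing anticlockwise from above to 1.57 released (slot along the panel's long way, pointing at the twin; a stop is there). Light friction, 0.06 N m; it stays where left. The blade has about 15 degrees of play in the slot each way before it drives the head.
- driver_stand_hole0 (a point): The orange driver's stand: fixed dark wooden block, 70 x 70 x 75 mm tall, with a round upright hole of 33 mm, 66 mm deep, bevelled 4 mm. Point: centre of the hole's mouth, level with the block's top. When home the flange rests on the block, the handle's centre 36 mm above this point; any turn about the upright will do.
There are look-alikes about, which are no part of the job. What is meant by the part that bears driver_mid is not green, and is the smaller of those in its own colour.

How it is judged:
By the outcome, as a careful person would: the job done as asked, in the order asked, and still so for the second after the job is handed in, with the robot touching nothing.
It also fails if it takes over 54 s, if anything falls off the work surface, if the arm or the gripper's body presses on something with over 40 N, if the wrist force passes 120 N, or if a joint passes its speed limit or range.

## Working session

There is one attempt and no reset: what is moved stays moved. The work goes in short steps, each a Python script; the robot and the scene stay as the last script left them, time stands still between calls to the robot, and variables do not carry over. Pictures are saved under pics/ and viewed, at most 10 in all, crops included, and the job is handed in when it is done.

```bash
mkdir -p pics; ls
python3 - <<'E'
from cell import ctrl, telemetry, optics
import cv2, numpy as np, pickle
d={n:optics.read_camera(n) for n in("scene","side")}
pickle.dump(d,open('d0.pkl','wb'))
for n in d:
    print(n,d[n]['fx'],d[n]['cx'],d[n]['cy'],d[n]['extrinsics'].round(3).tolist())
    cv2.imwrite(f'pics/{n}0.png',cv2.resize(d[n]['image'][:,:,::-1],(800,600),interpolation=cv2.INTER_CUBIC))
E
```

```text
pics
scene 415.29136522576306 262.8679014770242 199.06355574345832 [[-0.471, 0.696, -0.542, 0.984], [0.882, 0.379, -0.279, 0.188], [0.011, -0.609, -0.793, 0.752], [0.0, 0.0, 0.0, 1.0]]
side 364.1117536953516 257.4943576439599 192.33373388977176 [[0.855, -0.291, 0.429, 0.221], [-0.518, -0.45, 0.727, -0.548], [-0.019, -0.844, -0.536, 0.499], [0.0, 0.0, 0.0, 1.0]]
```

View pics/scene0.png

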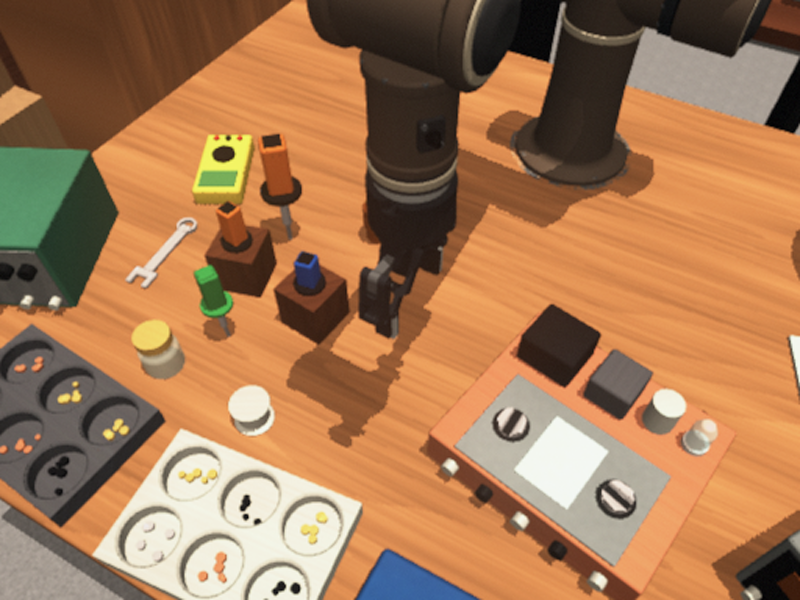

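View pics/side0.png

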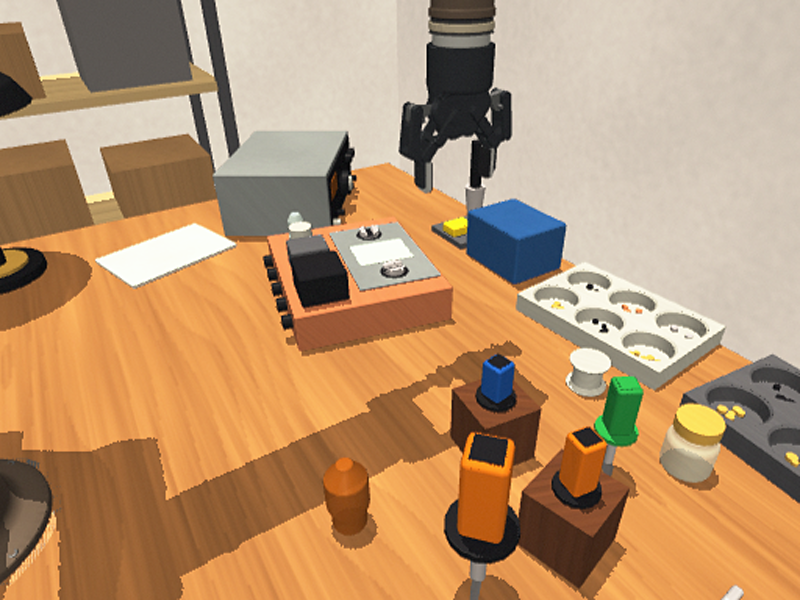

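The scene view (800x600 pixels) shows these candidates for the driver:
- Orange driver in the dark stand, at (232,225).
- Larger orange driver, standing free, at (275,165).
- Green driver at (208,290).
- Blue socket driver at (307,270).

The one in the stand is the smaller orange one, so I choose it. The panel's fasteners are at (511,424) and (617,497). I'll check both choices in one close crop.

```bash
cat > h.py <<'E'
import numpy as np, cv2, pickle
def ray(c,u,v,z):
    E=c['extrinsics']; d=E[:3,:3]@np.array([(u-c['cx'])/c['fx'],(v-c['cy'])/c['fy'],1]); o=E[:3,3]
    return o+d*(z-o[2])/d[2]
def cloud(c):
    v,u=np.mgrid[:384,:512]; z=c['depth']
    p=np.stack([(u-c['cx'])/c['fx']*z,(v-c['cy'])/c['fy']*z,z],-1)
    return p@c['extrinsics'][:3,:3].T+c['extrinsics'][:3,3]
E
python3 - <<'E'
from h import *
d=pickle.load(open('d0.pkl','rb')); s=d['scene']; im=s['image']
a=cv2.resize(im[220:380,270:480],(400,305),interpolation=cv2.INTER_CUBIC)
b=cv2.resize(im[75:235,110:320],(400,305),interpolation=cv2.INTER_CUBIC)
cv2.imwrite('pics/crop.png',np.hstack([a,b])[:,:,::-1])
P=cloud(s); f=512/800
hsv=cv2.cvtColor(im,cv2.COLOR_RGB2HSV)
for n,(u,v),z in[('top',(231,210),.141),('stand blk',(240,250),.075),('big top',(273,140),.15),('fA',(511,424),.075),('fB',(617,497),.075),('blue',(306,257),.13)]:
    u*=f;v*=f; print(n,ray(s,u,v,z).round(3),P[int(v),int(u)].round(3))
# grey panel: mask in world region by height
m=((abs(P[...,2]-.064)<.006)&(hsv[...,1]<40)&(P[...,0]>.5)&(P[...,1]>-.4)&(P[...,1]<.2)).astype(np.uint8)
n,l,st,c=cv2.connectedComponentsWithStats(m); k=1+st[1:,4].argmax(); q=P[l==k]
print(st[k],q.mean(0),cv2.minAreaRect(q[:,:2].astype(np.float32)))
# stand top
R=P[(P[...,2]>.069)&(P[...,2]<.080)&(s['depth']>0)&(hsv[...,2]<110)]
o=ray(s,240*f,245*f,.075); R=R[np.linalg.norm(R[:,:2]-o[:2],axis=1)<.06]
print(len(R),cv2.minAreaRect(R[:,:2].astype(np.float32)))
E
```

```text
top [ 0.531 -0.32   0.141] [ 0.531 -0.322  0.141]
stand blk [ 0.541 -0.314  0.075] [0.984 0.188 0.752]
big top [ 0.39 -0.35  0.15] [ 0.421 -0.324  0.182]
fA [0.612 0.13  0.075] [0.608 0.129 0.069]
fB [0.638 0.265 0.075] [0.635 0.265 0.067]
blue [ 0.546 -0.191  0.13 ] [ 0.543 -0.196  0.126]
[ 292  240   80   88 3293] [0.61811158 0.15133659 0.06346655] ((0.6121810078620911, 0.15342986583709717), (0.11990658938884735, 0.12778347730636597), 78.4181900024414)
195 ((0.5306278467178345, -0.3252596855163574), (0.07245247066020966, 0.06549696624279022), 13.84717845916748)
```

View pics/crop.png

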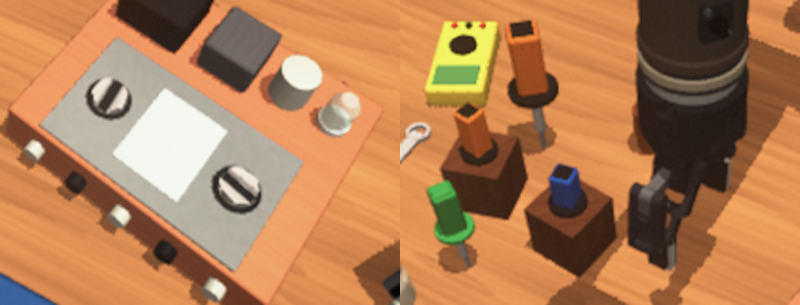

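Left crop: the fastener at crop (108,97), which is fA at about (0.612, 0.130), has its slot across the panel, so it is the locked one. The twin at crop (237,188) has its slot along the panel. Right crop: the small orange driver is in its stand at crop (474,135). The larger orange one stands free, and the green and blue drivers are separate. I'm moving over the driver for a wrist look.

```bash
cat >> h.py <<'E'
def down(th):
    c,s=np.cos(th),np.sin(th); return np.array([[c,s,0],[s,-c,0],[0,0,-1.]])
E
python3 - <<'E'
from cell import ctrl, telemetry, optics
from h import *
print(telemetry.get_state()['orientation'].round(2).tolist() if hasattr(telemetry.get_state()['orientation'],'tolist') else telemetry.get_state()['orientation'])
ctrl.reach([0.47,-0.32,0.33],down(0)); ctrl.dwell(.2)
w=optics.read_camera('wrist'); pickle.dump(w,open('w1.pkl','wb'))
s=telemetry.get_state(); print(s['time_s'],np.round(s['q'],2),np.round(s['ee_pos'],3)); print(w['fx'],w['extrinsics'].round(3))
cv2.imwrite('pics/w1.png',cv2.resize(w['image'][:,:,::-1],(800,600),interpolation=cv2.INTER_CUBIC))
E
```

```text
[[0.0, 1.0, -0.0], [1.0, -0.0, 0.0], [0.0, -0.0, -1.0]]
1.7083 [-0.67  0.14  1.68  0.    1.32  0.9 ] [ 0.471 -0.319  0.33 ]
309.31909427228624 [[ 0.002 -0.947 -0.321  0.553]
 [-1.    -0.002 -0.    -0.32 ]
 [-0.001  0.321 -0.947  0.45 ]
 [ 0.     0.     0.     1.   ]]
```

View pics/w1.png

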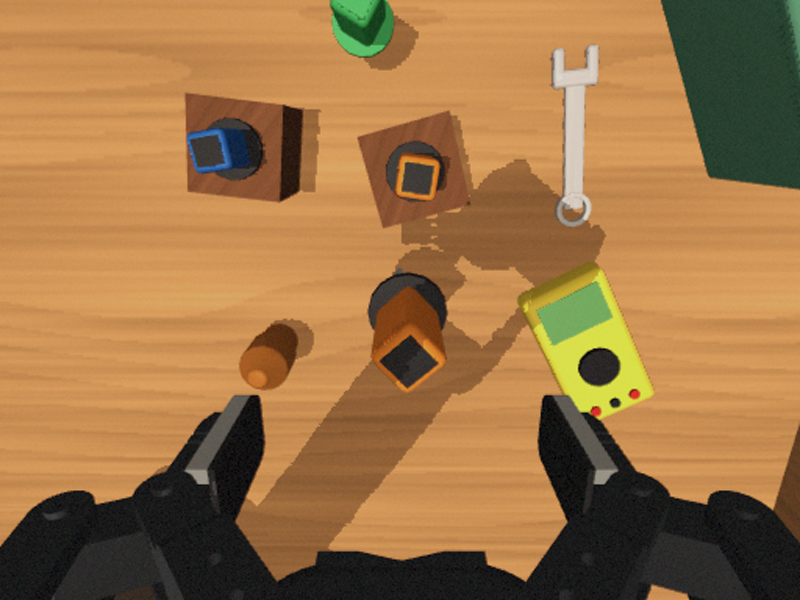

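The wrist view shows the small orange driver's top at (418,177) on its block, tilted about 15° at (415,168). The larger orange driver is nearer the gripper at (408,350), and blue is at (212,152).

Run:
```python
from h import *
w=pickle.load(open('w1.pkl','rb')); im=w['image']; hsv=cv2.cvtColor(im,cv2.COLOR_RGB2HSV); f=512/800
def best(m,u,v,close=0):
    m=m.astype(np.uint8)
    cs,_=cv2.findContours(m,cv2.RETR_EXTERNAL,cv2.CHAIN_APPROX_NONE)
    return max((c for c in cs if cv2.pointPolygonTest(c,(u*f,v*f),True)>-6),key=cv2.contourArea)
P=cloud(w)
for nm,m,z in[('top',(abs(P[...,2]-.141)<.006)&(w['depth']>0),.141),('topcol',(hsv[...,1]>185)&(hsv[...,2]>140)&(hsv[...,0]<16),.141),('blk',(P[...,2]>.069),.075)]:
    c=best(m,418,177)
    pts=np.array([ray(w,*q,z)[:2] for q in c[:,0]],np.float32)
    print(nm,cv2.minAreaRect(pts))
s=pickle.load(open('d0.pkl','rb'))['scene']; P=cloud(s)
# heads: bright ellipse blobs at fastener heads, z .075, vs dark slot
hs=cv2.cvtColor(s['image'],cv2.COLOR_RGB2GRAY)
```

```text
top ((0.5287761092185974, -0.329888254404068), (0.025645585730671883, 0.02562730386853218), 82.13876342773438)
topcol ((0.5288872122764587, -0.32970136404037476), (0.025120364502072334, 0.025352556258440018), 81.61582946777344)
blk ((0.5283486843109131, -0.33003634214401245), (0.07003918290138245, 0.06995783746242523), 15.290258407592773)
```

Run:
```python
from cell import ctrl, telemetry, optics
from h import *
th=np.deg2rad(-8.1); R=down(th); x,y=.5288,-.3298
def st(l):
    s=telemetry.get_state(); print(l,round(s['time_s'],2),np.round(s['ee_pos'],4),np.round(s['force'],1),round(s['finger_gap'],3),np.round(s['finger_force'],1))
ctrl.reach([x,y,.24],R); ctrl.move_linear([x,y,.116],velocity=.12); st('at')
ctrl.command_gripper(0.0); st('grip')
ctrl.move_linear([x,y,.26],velocity=.12); st('up')
ctrl.reach([.53,.13,.33],R); ctrl.dwell(.2); st('hover')
d={n:optics.read_camera(n) for n in('scene','wrist')}; pickle.dump(d,open('d1.pkl','wb'))
a=cv2.resize(d['wrist']['image'],(480,360)); 
b=d['scene']['image'][80:380,260:500]; b=cv2.resize(b,(288,360),interpolation=cv2.INTER_CUBIC)
cv2.imwrite('pics/h1.png',np.hstack([a,b])[:,:,::-1])
```

```text
at 3.4 [ 0.5295 -0.3303  0.1171] [-0.  -0.2  0.2] 0.998 0.0
grip 3.98 [ 0.5291 -0.3299  0.1164] [0.6 0.7 1.7] 0.299 59.3
up 5.33 [ 0.5282 -0.3293  0.2587] [ 0.1  0.  -2.2] 0.296 58.9
hover 7.22 [0.5303 0.1291 0.3297] [-0.2  1.1 -2.9] 0.3 58.9
```

View pics/h1.png

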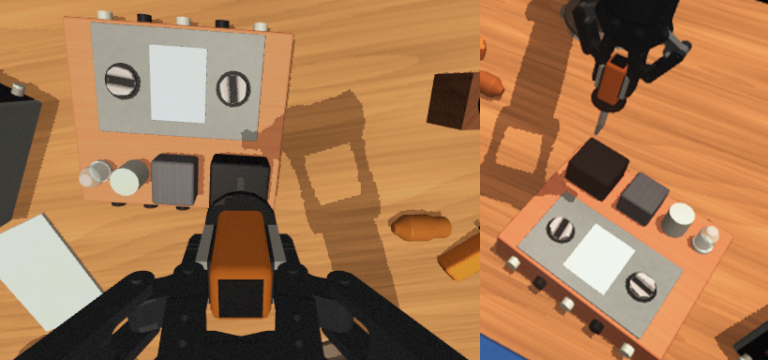

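Left (wrist): the locked fastener is at (234,89), with its slot across the panel. Its twin is at (122,82), and the driver is in hand with its flange at (240,205). Right (scene): the blade at (600,122) is seen edge-on, so it lies along tool x. Next I measure the fastener from this wrist view.

Run:
```python
from h import *
w=pickle.load(open('d1.pkl','rb'))['wrist']; g=cv2.cvtColor(w['image'],cv2.COLOR_RGB2GRAY); f=512/480
P=cloud(w)
big=cv2.resize(g,None,fx=4,fy=4,interpolation=cv2.INTER_CUBIC)
for n,(u,v) in dict(A=(234,89),B=(122,82)).items():
    u*=f;v*=f; u0,v0=int(u-26),int(v-26)
    c=g[v0:v0+52,u0:u0+52]; 
    cc=cv2.resize(c,None,fx=4,fy=4,interpolation=cv2.INTER_CUBIC)
    _,m=cv2.threshold(cc,160,255,cv2.THRESH_BINARY)
    cs,_=cv2.findContours(m,cv2.RETR_EXTERNAL,cv2.CHAIN_APPROX_NONE)
    for q in cs:
        if cv2.contourArea(q)<300: continue
        pts=np.array([ray(w,(a+.5)/4-.5+u0,(b+.5)/4-.5+v0,.075)[:2] for a,b in q[:,0]],np.float32)
        print(n,cv2.contourArea(q),pts.mean(0),cv2.minAreaRect(pts))
    hm=((P[v0:v0+52,u0:u0+52,2]>.070)).astype(np.uint8)
    _,l,st,_=cv2.connectedComponentsWithStats(hm); k=1+st[1:,4].argmax()
    vv,uu=np.nonzero(l==k); pts=np.array([ray(w,a+u0,b+v0,.075)[:2] for a,b in zip(uu,vv)],np.float32)
    print(n,'depth',st[k],cv2.minEnclosingCircle(pts), [ray(w,u,v,.075).round(4)])
hsv=cv2.cvtColor(w['image'],cv2.COLOR_RGB2HSV)
m=((hsv[...,1]<50)&(abs(P[...,2]-.064)<.012)).astype(np.uint8); m=cv2.morphologyEx(m,cv2.MORPH_OPEN,np.ones((3,3)))
m[:, :90]=0; m[150:]=0
q=max(cv2.findContours(m,cv2.RETR_EXTERNAL,cv2.CHAIN_APPROX_NONE)[0],key=cv2.contourArea)
print('panel',cv2.minAreaRect(np.array([ray(w,*a,.064)[:2] for a in q[:,0]],np.float32)))
```

```text
A 42849.0 [0.6059188  0.12666607] ((0.6057112216949463, 0.12693247199058533), (0.061424825340509415, 0.05705833435058594), 81.8494644165039)
A depth [ 11  13  12  29 224] ((0.6052880883216858, 0.13201825320720673), 0.015604358166456223) [array([0.6047, 0.1256, 0.075 ])]
B 42315.5 [0.6344576  0.26205206] ((0.6327522397041321, 0.2616179585456848), (0.06674938648939133, 0.05627261847257614), 81.8496322631836)
B depth [ 10  10  29  14 247] ((0.6398670077323914, 0.26062312722206116), 0.01603342406451702) [array([0.6322, 0.2603, 0.075 ])]
panel ((0.6191992163658142, 0.1951957643032074), (0.20851291716098785, 0.12869083881378174), 78.02095031738281)
```

```bash
cat >> h.py <<'E'
def st(l,telemetry):
    s=telemetry.get_state(); print(l,round(s['time_s'],2),np.round(s['ee_pos'],4),'F',np.round(s['force'],1),'T',np.round(s['torque'],2),'gap',round(s['finger_gap'],3),'q6',round(s['q'][5],2)); return s
E
python3 - <<'E'
from cell import ctrl, telemetry, optics
from h import *
w=pickle.load(open('d1.pkl','rb'))['wrist']; P=cloud(w)
h=(P[...,2]>.070)&(w['depth']>0)
A=None
for c0 in([.6047,.126],[.633,.262]):
    v,u=np.nonzero(h&(np.linalg.norm(P[...,:2]-c0,axis=-1)<.022))
    pts=np.array([ray(w,a,b,.075)[:2] for a,b in zip(u,v)],np.float32); c,r=cv2.minEnclosingCircle(pts); print(len(u),c,r,pts.mean(0))
    if A is None: A=np.array(c)
assert np.linalg.norm(A-[.6046,.1265])<.004
A=(A+[.6046,.1267])/2; R=down(np.deg2rad(-11.8)); print('A',A)
np.save('A.npy',A)
ctrl.reach([*A,.215],R); ctrl.dwell(.3); s=st('hover',telemetry); f0=s['force'][2]
z=.186
while True:
    ctrl.move_linear([*A,z],velocity=.05); s=st('z%.4f'%z,telemetry)
    if s['force'][2]-f0>8 or z<.1725: break
    z-=.0035
E
```

```text
446 (0.604619026184082, 0.12689357995986938) 0.016965553164482117 [0.6048419  0.12697843]
493 (0.6334168910980225, 0.2630007863044739) 0.01762417145073414 [0.6337149  0.26289287]
A [0.60460951 0.12679679]
hover 8.23 [0.6052 0.1271 0.2173] F [ 0.4 -1.3 -1.8] T [-0.03  0.01  0.05] gap 0.3 q6 1.91
z0.1860 8.97 [0.6047 0.1268 0.1858] F [-0.3  0.2 -1.9] T [-0.03  0.05  0.02] gap 0.298 q6 1.91
z0.1825 9.22 [0.6045 0.1268 0.1825] F [ 0.4  0.1 -0.9] T [ 0.05 -0.03  0.  ] gap 0.295 q6 1.91
z0.1790 9.47 [0.6043 0.1268 0.1787] F [ 1.1 -0.2 -1.5] T [ 0.02  0.07 -0.05] gap 0.298 q6 1.91
z0.1755 9.72 [0.6043 0.1268 0.1751] F [ 0.3 -0.5 -2.5] T [-0.02 -0.01 -0.05] gap 0.297 q6 1.91
z0.1720 9.97 [0.6044 0.1268 0.1716] F [-0.3  0.  -2.2] T [ 0.01 -0.01 -0.  ] gap 0.299 q6 1.91
```

Run:
```python
from cell import ctrl, telemetry, optics
from h import *
q0=np.array(ctrl.inverse_kinematics([*np.load('A.npy'),.1715],down(np.deg2rad(-11.8))))
for d in [30,60,85,95,100,105,108,111]:
    q=q0.copy(); q[5]-=np.deg2rad(d); ctrl.goto_joints(q); ctrl.dwell(.1); s=st(d,telemetry)
    if abs(s['torque'][2])>.5: break
```

```text
30 10.63 [0.6044 0.1273 0.1717] F [-1.5  2.4  0. ] T [ 0.58  0.39 -0.02] gap 0.294 q6 1.39
60 11.3 [0.6045 0.1269 0.1716] F [-2.5  1.6 -0.5] T [ 0.48  0.47 -0.11] gap 0.294 q6 0.87
85 11.9 [0.6047 0.1266 0.1716] F [-1.3  1.   0.2] T [ 0.17  0.34 -0.1 ] gap 0.296 q6 0.43
95 12.29 [0.6049 0.1266 0.1716] F [-0.6  0.6 -0.4] T [ 0.16  0.22 -0.07] gap 0.298 q6 0.26
100 12.64 [0.6049 0.1266 0.1716] F [-0.7 -0.   0.2] T [-0.02  0.09 -0.12] gap 0.298 q6 0.17
105 12.99 [0.6049 0.1267 0.1716] F [-0.1 -0.   1.1] T [-0.02 -0.05 -0.02] gap 0.291 q6 0.08
108 13.34 [0.605  0.1267 0.1717] F [0.  0.3 0.8] T [-0.07 -0.21 -0.06] gap 0.297 q6 0.03
111 13.69 [0.605  0.1267 0.1716] F [ 0.7 -0.3 -0.8] T [-0.19 -0.31 -0.07] gap 0.299 q6 -0.02
```

Run:
```python
from cell import ctrl, telemetry, optics
from h import *
q0=np.array(ctrl.inverse_kinematics([*np.load('A.npy'),.1715],down(np.deg2rad(-11.8+111))))
for d in [3,6,9,12]:
    q=q0.copy(); q[5]-=np.deg2rad(d); ctrl.goto_joints(q); ctrl.dwell(.3); s=st(111+d,telemetry)
    if abs(s['torque'][2])>.35: break
d={n:optics.read_camera(n) for n in('scene','wrist')}; pickle.dump(d,open('d2.pkl','wb'))
b=d['scene']['image'][170:360,270:500]; b=cv2.resize(b,(460,380),interpolation=cv2.INTER_CUBIC)
cv2.imwrite('pics/t1.png',b[:,:,::-1])
```

```text
114 14.24 [0.6049 0.1268 0.1717] F [ 1.3  0.4 -0.5] T [-0.15 -0.52 -0.16] gap 0.297 q6 -0.08
117 14.79 [0.6049 0.1269 0.1717] F [ 3.6 -0.7  1.3] T [-0.08 -0.65 -0.21] gap 0.295 q6 -0.13
120 15.34 [0.6049 0.1269 0.1718] F [3.  0.3 0.1] T [ 0.02 -0.72 -0.28] gap 0.298 q6 -0.18
123 15.89 [0.6048 0.1268 0.1718] F [ 2.9 -0.5  2.1] T [-0.07 -0.65 -0.47] gap 0.299 q6 -0.23
```

View pics/t1.png

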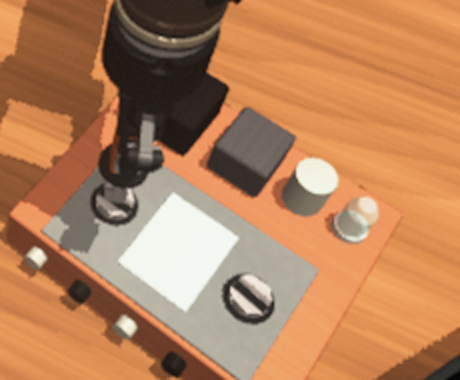

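The view shows the blade still in the head at (115,200). The wrist torque rises steadily past 114°, so the head is against its stop. I'm backing off to the middle of the play, lifting, and checking.

Run:
```python
from cell import ctrl, telemetry, optics
from h import *
A=np.load('A.npy')
R=down(np.deg2rad(-11.8+98))
ctrl.reach([*A,.1716],R); ctrl.dwell(.2); st('back',telemetry)
ctrl.move_linear([*A,.25],velocity=.1); st('up',telemetry)
ctrl.reach([.53,.13,.33],down(np.deg2rad(-8.1))); ctrl.dwell(.2); st('hover',telemetry)
d={n:optics.read_camera(n) for n in('scene','wrist')}; pickle.dump(d,open('d3.pkl','wb'))
w=d['wrist']; P=cloud(w); h=(P[...,2]>.070)&(w['depth']>0)
for c0 in(A,[.6335,.263]):
    m=(h&(np.linalg.norm(P[...,:2]-c0,axis=-1)<.022)).astype(np.uint8)
    n,l,s,_=cv2.connectedComponentsWithStats(m); c=[P[l==k][:,:2].mean(0) for k in range(1,n) if s[k,4]>60]
    if len(c)==2: e=c[1]-c[0]; print('slot deg',(np.degrees(np.arctan2(e[1],e[0]))+90)%180)
    else: print(n,s[:,4])
cv2.imwrite('pics/h3.png',np.hstack([cv2.resize(w['image'],(480,360)),cv2.resize(d['scene']['image'][80:380,260:500],(288,360))])[:,:,::-1])
```

```text
back 16.69 [0.6037 0.1265 0.1713] F [-0.9 -1.3  3.7] T [-0.35  0.05 -0.04] gap 0.3 q6 0.2
up 17.62 [0.6039 0.1268 0.249 ] F [ 0.2  0.1 -2.5] T [-0.04  0.   -0.07] gap 0.296 q6 0.2
hover 19.31 [0.53   0.13   0.3296] F [-0.8 -0.2 -2.4] T [-0.02  0.02 -0.05] gap 0.299 q6 1.87
slot deg 77.98170097468676
slot deg 70.84006429475829
```

View pics/h3.png

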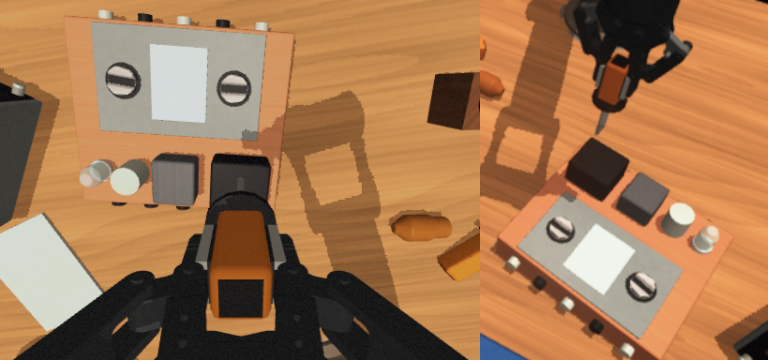

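The wrist view shows the locked fastener at (234,89) now with its slot along the panel, like the twin at (122,81). Measured slot angle is 78.0° against a panel axis of 78.0°, so it is released. Next I return the driver.

Run:
```python
from cell import ctrl, telemetry, optics
from h import *
x,y=.5287,-.3299; R=down(np.deg2rad(-8.1))
ctrl.reach([x,y,.26],R); ctrl.dwell(.3); s=st('above',telemetry); f0=s['force'][2]
for z in(.20,.17,.15,.135,.125,.120,.118,.1165,.1155):
    ctrl.move_linear([x,y,z],velocity=.07); s=st('z%.4f'%z,telemetry)
    if s['force'][2]-f0>8: break
print('seated' if s['ee_pos'][2]<.119 else 'STUCK')
if s['ee_pos'][2]<.119:
    ctrl.command_gripper(1.0); ctrl.dwell(.2); st('open',telemetry)
    ctrl.move_linear([x,y,.26],velocity=.12)
    ctrl.reach([.47,-.32,.33],down(0)); ctrl.dwell(.3); st('away',telemetry)
    w=optics.read_camera('wrist'); P=cloud(w)
    m=(P[...,2]>.10)&(w['depth']>0)&(np.linalg.norm(P[...,:2]-[x,y],axis=-1)<.03); q=P[m]
    print('top z',np.percentile(q[:,2],[50,95]),cv2.minAreaRect(q[q[:,2]>.135][:,:2].astype(np.float32)))
    cv2.imwrite('pics/w4.png',w['image'][:,:,::-1])
```

```text
above 21.41 [ 0.5291 -0.3292  0.2602] F [-0.3  0.1 -1.5] T [ 0.   -0.01  0.01] gap 0.297 q6 1.08
z0.2000 22.42 [ 0.5291 -0.3302  0.2006] F [ 0.9  0.4 -1.9] T [-0.03 -0.04 -0.04] gap 0.299 q6 1.08
z0.1700 22.99 [ 0.5284 -0.3297  0.1693] F [ 0.3 -0.2 -1.8] T [-0.01 -0.02 -0.04] gap 0.294 q6 1.08
z0.1500 23.43 [ 0.5281 -0.3295  0.149 ] F [ 0.4 -1.1 -1.9] T [-0.07  0.03  0.03] gap 0.297 q6 1.08
z0.1350 23.79 [ 0.5281 -0.3295  0.134 ] F [-1.2  0.3 -2.4] T [-0.01 -0.05  0.01] gap 0.293 q6 1.08
z0.1250 24.08 [ 0.5281 -0.3295  0.1241] F [ 0.3 -0.1 -1.5] T [ 0.   -0.01 -0.06] gap 0.295 q6 1.08
z0.1200 24.33 [ 0.5284 -0.3297  0.1196] F [-0.  -0.1 -2.2] T [ 0.02 -0.02 -0.04] gap 0.302 q6 1.08
z0.1180 24.58 [ 0.5287 -0.3299  0.1179] F [ 0.7  0.5 -2.6] T [-0.03 -0.    0.  ] gap 0.294 q6 1.08
z0.1165 24.83 [ 0.5287 -0.3299  0.1165] F [ 0.4 -0.  -2.4] T [ 0.02  0.02 -0.02] gap 0.295 q6 1.08
z0.1155 25.08 [ 0.5288 -0.3299  0.1164] F [-2.1  1.6  4.2] T [ 0.2   0.34 -0.07] gap 0.299 q6 1.08
seated
open 25.9 [ 0.5287 -0.3299  0.1155] F [0.5 0.3 0.3] T [ 0.06  0.03 -0.02] gap 0.998 q6 1.08
away 28.02 [ 0.4699 -0.3196  0.3283] F [ 0.4 -0.7  0.2] T [-0.04 -0.01  0.04] gap 1.0 q6 0.9
top z [0.14127929 0.14315452] ((0.5283535718917847, -0.3308044373989105), (0.025910718366503716, 0.025868885219097137), 82.12020111083984)
```

View pics/w4.png

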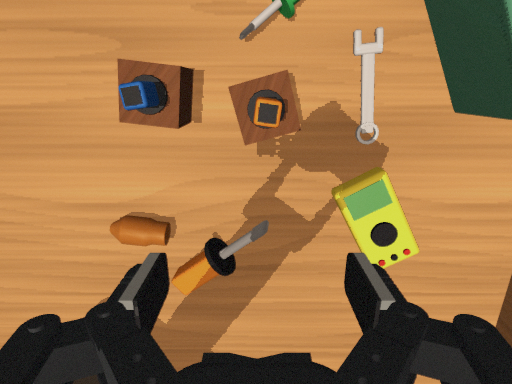

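The wrist view shows the orange driver upright in its stand at (267,112), top at z 0.141, which is fully home. The look-alike orange driver (220,258), the green driver (270,15) and the brown plug (140,230) are lying on the table. They were standing free in the first views. The fastener and the driver are as asked, so I'm handing in.

Run:
```python
from cell import ctrl
print(ctrl.sign_off())
```

```text
the job is handed in; nothing more can be done
None
```

The locked fastener is turned a full quarter turn anticlockwise to its stop (slot measured in line with the panel's long axis) and the orange driver is back in its stand, fully down and released, handed in at about 28 s; three free-standing look-alikes (larger orange driver, green driver, brown plug) tipped over on the table during the run, cause not established.

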